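# Level the marble setting shelf

### The job

The marble setting shelf is out of level. Lay the spirit level on the marble lengthwise (along the line from the fixed feet to the screw foot) and let go of it, then turn the black knob of the screw foot until the bubble rests between the two lines; finally press the level down on the marble with the fingertips to prove the reading, and finish still pressing, with the bubble between its lines. Leave the pot, the sauce bottle and the dish where they stand.

Things in the scene. Friction and masses are not known exactly. Their poses are not given: they have to be found in the camera images.
- shelf: the tilting shelf: white marble slab 280 x 200 x 20 mm in a steel tray. Origin on its tilting axis over the two fixed feet, 22 mm above the counter; x lengthwise from the fixed feet to the screw foot, y across, z up. It stands fast on the counter and only tilts about y, a few thousandths of a radian: 2.1 thousandths per radian of knob turn. At the start the screw end is low
- shelf_top (a point): middle of the marble's upper face, 75 mm above the counter; x lengthwise towards the screw foot (slab ends at x = +-140 mm), y across (edges at +-100 mm), z up
- knob_grip (a point): point on the screw foot's upright axis, half-way up its black round ribbed knob (42 mm diameter, 26 mm high, 90 to 116 mm above the counter), 185 mm from the middle of the marble, off the shelf's +x end. The point does not turn with the knob. The knob stays at its height, turns at 0.06 N m, stays where left; clockwise seen from above raises this end of the shelf
- level_center (a point): centre of the spirit level, half-way up: aluminium bar 200 mm long (x), 24 wide (y), 40 high (z), 0.55 kg, lying on its underside on the counter at first. Its green vial is let into the top in the -x half; from 18 mm on the -x side of the middle to the +x end the top is flat plain metal, good for pressing. It may lie on the shelf either way round
- vial_center (a point): middle of the vial, at (-52, 0) mm from the level's centre and 1 mm under its top face; the two black lines lie across the vial 13 mm to either side of it, the pale bubble looks about 16 mm long
- bubble (a joint): place of the bubble's middle along the vial in m, 0 midway between the lines, positive towards the level's +x end, stops at +-0.020. It goes to the higher end, 3.5 mm per thousandth of a radian of tilt along the level, and needs 1 to 2 s to come to rest
- pot: bystander: open steel pot, 84 mm diameter, 70 mm high, origin under its centre
- sauce_bottle: bystander: yellow squeeze bottle with red cap, 54 mm diameter, 130 mm high, origin under its centre
- dish: bystander: white oblong dish, 90 x 180 x 20 mm, origin under its centre
Mind the look-alikes: they are no part of the job. Of the things that look like the part that bears level_center, take the one that is farthest to the robot's left at the start.

How it is judged:
By the outcome, as a careful person would: the job done as asked, in the order asked, and still so for the second after the job is handed in, while the arm keeps its last pose, push and grip.
It also fails if it takes over 72 s, if anything falls off the work surface, if the arm or the gripper's body presses on something with over 40 N, if the wrist force passes 120 N, or if a joint passes its speed limit or range.

### The arm

A 7-joint arm with a two-finger parallel gripper is mounted at the origin on the work surface. World frame = base frame: x ahead of the robot, y to its left, z up, the work surface at z = 0. Lengths are in m, angles in degrees, forces in N, time in s.
With the tool pointing down it reaches from about 0.35 to 0.9 m from the base axis. Payload 7.2 kg.
Tool frame: the origin (TCP) lies at the very end of the fingers, on their centre line; the grasp point (between the pads) lies 19 mm behind it; z points along the fingers, x is the direction in which the jaws open and shut, and the axes are right-handed (so a half turn about z gives the same grasp; the last joint's range is limited). The gripper opens to 85 mm and grips with 20 to 120 N. Pads are 22 mm wide; open, the fingers measure 114 mm over their backs; the gripper's body (76 mm by 85 mm) begins 54 mm behind the grasp point. The pads swing forward as they close: fully open they stand 13 mm farther back than shut.
Start: joints at [-76.444, 23.554, -0.728, 91.456, 0.321, 64.991, -4.71], TCP at [0.188, 0.596, 0.231] pointing down, gripper open.
Joint ranges: [-169.25, 169.25], [-16.82, 113.86], [-84.01, 82.57], [7.8, 145.47], [-59.2, 239.2], [7.22, 106.19], [-163.78, 163.78]. Speed limits (degrees/s): [136.94, 136.94, 172.46, 172.46, 180, 180, 180].

### API

Orientations are given as a 3x3 rotation matrix whose columns are the frame's x, y, z axes.
In Python, from bench import arm, viewer gives the robot as it stands. The module is installed in compiled form; this text tells all that it offers.
- The arm moves only by the tool carry_out, never from a script. Its argument "moves" is a list of rows, each an object of numbers: "tx", "ty", "tz": the shift along the world's x, y, z in m; "ax", "ay", "az": the turn, a rotation vector about the world's x, y, z in rad. In form: [{"tx": .., "ty": .., "tz": .., "ax": .., "ay": .., "az": ..}, ...]. A call has 1 to 20 rows; each row shifts and turns the commanded pose from where the row before left it; what a row does not reach is not made up. A row lasts 1/12 s, in which the tool goes at most 41.7 mm and 7.16 degrees, less where a joint would pass 70% of its speed; a pose out of reach is approached as far as the arm can. A call with a gripper value outside its range is refused whole. "claw" is the opening, from -1 (shut) to 1 (fully open), set as the call begins (left out, the last holds). The fingers move at their own pace and stop on an object; "squeeze" is the grip in N (left out, the last holds). Time passes only in rows, so rows that do not move let the fingers close. It gives the time, the measured TCP pose, the force and the opening at its end, in the units of the state.
- arm.observe(): the state, without advancing time (a new reading comes with each control period).
- viewer.get_image(name): name is "scene" or "side" or "wrist"; returns the picture (384x512x3 uint8, blue, green, red); there is no depth.
- viewer.get_calibration(name): a dict with "camera_matrix" (3x3 intrinsics, pixels), "extrinsics" (4x4, takes a point from world to camera coordinates). Camera axes: x right, y down, z forward; pixel columns grow to the right and rows downward; lengths in m; the calibration is good to about 2 mm. A picture is of the moment at which its call begins: read the wrist's pose just before it. get_calibration takes no time and is no camera call; for the wrist camera it gives the pose at the moment of the call.
- arm.hand_in(): hands the job in, once; it reports no verdict.
Trained networks look in the newest picture that a camera, given by its name, has taken for a name from the list of things; names that differ only in an ending like _2 or _b are one class to them, and where a whole thing is asked for, a point or a joint stands for the part that bears it (a point fixed in the world has none). Each returns a list of dicts, best first, with "conf" (0 to 1); they miss things now and then, are a little off and sometimes report something else, mostly with a low value. They report only what shows in the picture. A call takes as long as a camera call. They do not tell look-alikes from the thing itself.
- viewer.silhouettes(camera, label): "pixels" (384x512 bool, what is visible of it) and "bbox" ([left, top, right, bottom] in pixels, round what is visible of it).
The state is a dict: "time": time; "qpos": joint angles; "dq": joint speeds; "joint_torque": joint torques, N m; "position": TCP position; "eef_rot": TCP orientation; "force": force on the tool from outside, world axes, zero at the start; "torque": the same for the moment, N m; "gripper_width": opening from 0.0 (shut) to 1.0 (fully open).
Only numpy, scipy, OpenCV 4.12 (cv2) and the standard library are available. Lean on these libraries where they do the work, as an engineer would, in place of code of your own. Each camera call takes 0.05 s, during which the arm holds its last target.

## Working session

There is one attempt and no reset: what is moved stays moved. The work goes in short steps, Python scripts to look and compute and a tool call to move; the robot and the scene stay as the last step left them, time stands still between calls to the robot, and variables do not carry over. Pictures are saved under pics/ and viewed, and the job is handed in when it is done.

Besides the shell and the picture viewer there is one more tool, called after ">>>" by a JSON object that holds its "fn" and its "kwargs", one argument or row to a line. carry_out: Moves the arm, as the interface text tells. Its arguments: {"type":"object","properties":{"moves":{"type":"array","items":{"type":"object","properties":{"tx":{"type":"number"},"ty":{"type":"number"},"tz":{"type":"number"},"ax":{"type":"number"},"ay":{"type":"number"},"az":{"type":"number"}}}},"claw":{"type":"number"},"squeeze":{"type":"number"}},"required":["moves"]}

```bash
mkdir -p pics; ls; cat > h.py <<'E'
import numpy as np, cv2
from bench import arm, viewer
def cal(n):
    c=viewer.get_calibration(n); return np.array(c["camera_matrix"]),np.array(c["extrinsics"])
def proj(n,p):
    K,E=cal(n); p=np.atleast_2d(p); q=(E[:3,:3]@p.T).T+E[:3,3]; u=(K@q.T).T; return u[:,:2]/u[:,2:]
def ray(n,uv,z):
    K,E=cal(n); R=E[:3,:3]; c=-R.T@E[:3,3]; d=R.T@np.linalg.inv(K)@np.array([uv[0],uv[1],1.]); return c+d*(z-c[2])/d[2]
E
python3 - <<'E'
from h import *
s=arm.observe(); print({k:np.round(v,3) for k,v in s.items()})
for n in ["scene","side","wrist"]:
    im=viewer.get_image(n); cv2.imwrite(f"pics/{n}0.png",im)
    K,E=cal(n); print(n,np.round(K,1).tolist(),np.round(-E[:3,:3].T@E[:3,3],3),np.round(E[:3,:3],2).tolist())
E
```

```text
pics
{'time': np.float64(0.0), 'qpos': array([-76.442,  23.601,  -0.729,  91.504,   0.32 ,  64.992,  -4.712]), 'dq': array([-0.001, -0.095, -0.023,  0.043, -0.006, -0.074, -0.02 ]), 'joint_torque': array([ 0.0000e+00, -6.0066e+01,  6.8200e-01, -2.9941e+01,  1.4000e-02,
        1.1000e-02,  0.0000e+00]), 'position': array([0.187, 0.596, 0.23 ]), 'eef_rot': array([[ 0.3  ,  0.954, -0.   ],
       [ 0.954, -0.3  , -0.002],
       [-0.002,  0.   , -1.   ]]), 'force': array([-0.122, -0.108,  0.912]), 'torque': array([-0.028, -0.   ,  0.04 ]), 'gripper_width': np.float64(0.994)}
scene [[348.5, 0.0, 250.9], [0.0, 348.5, 190.7], [0.0, 0.0, 1.0]] [ 1.053 -0.044  0.787] [[0.21, 0.98, -0.01], [0.77, -0.17, -0.62], [-0.6, 0.12, -0.79]]
side [[422.8, 0.0, 254.5], [0.0, 422.8, 193.4], [0.0, 0.0, 1.0]] [-0.052 -0.572  0.681] [[0.71, -0.71, 0.02], [-0.39, -0.41, -0.83], [0.59, 0.58, -0.56]]
wrist [[317.6, 0.0, 258.1], [0.0, 317.6, 190.0], [0.0, 0.0, 1.0]] [0.116 0.618 0.373] [[0.3, 0.95, -0.0], [0.91, -0.29, 0.29], [0.28, -0.09, -0.96]]
```

View pics/scene0.png

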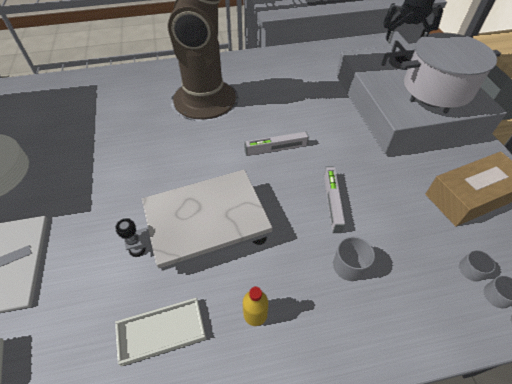

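View pics/side0.png

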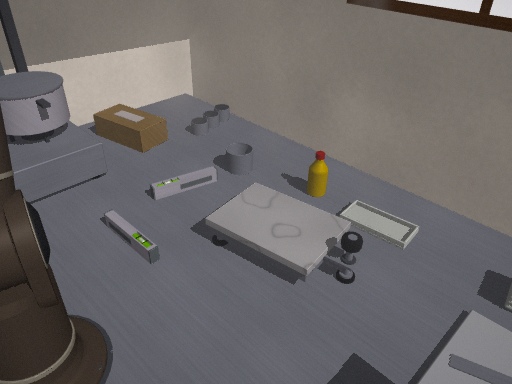

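View pics/wrist0.png

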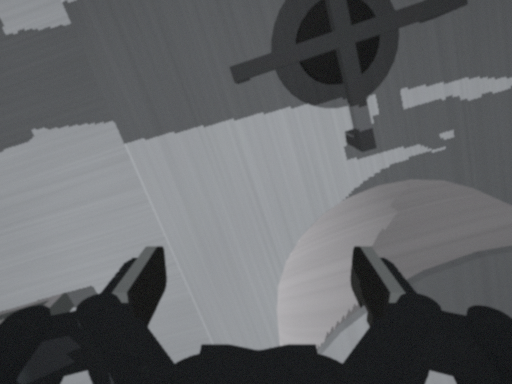

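```bash
python3 - <<'E'
from h import *
for n in ["scene","side"]:
  for l in ["level_center","knob_grip","shelf","vial_center","dish","sauce_bottle","pot"]:
    for r in viewer.silhouettes(n,l): 
        m=np.array(r["pixels"]).astype(np.uint8)
        print(n,l,round(r["conf"],2),r["bbox"],m.sum(), np.round(cv2.minAreaRect(np.argwhere(m)[:,::-1].astype(np.float32))[0:2],1).tolist() if m.sum()>5 else "")
E
```

```text
scene level_center 0.75 [245.7, 132.5, 306.5, 155.3] 946 [[275.6, 143.3], [15.4, 64.9]]
scene level_center 0.63 [325.9, 165.5, 340.9, 231.7] 823 [[333.2, 199.1], [67.2, 13.4]]
scene knob_grip 0.64 [113.2, 169.3, 274.2, 268.9] 9289 [[191.7, 223.4], [77.6, 151.1]]
scene vial_center 0.76 [244.3, 134.5, 307.9, 156.0] 830 [[275.3, 143.1], [14.1, 63.4]]
scene vial_center 0.61 [323.2, 164.7, 345.8, 234.9] 812 [[333.4, 199.1], [67.0, 13.3]]
scene vial_center 0.46 [115.3, 301.5, 206.2, 364.1] 3992 [[157.5, 331.4], [46.3, 93.6]]
scene dish 0.85 [115.5, 298.5, 204.1, 364.3] 3959 [[157.1, 331.2], [45.2, 94.1]]
scene sauce_bottle 0.96 [240.5, 285.6, 267.7, 323.6] 808 [[254.5, 305.5], [39.0, 25.0]]
scene pot 0.79 [334.5, 239.0, 374.3, 279.6] 1387 [[352.2, 258.6], [37.6, 43.8]]
scene pot 0.55 [114.2, 170.1, 274.4, 271.1] 9153 [[191.4, 222.5], [75.8, 150.7]]
side level_center 0.75 [151.6, 169.3, 216.4, 197.4] 1111 [[184.0, 182.5], [16.7, 69.8]]
side level_center 0.72 [109.9, 211.7, 159.7, 261.5] 1090 [[131.7, 236.3], [69.5, 17.6]]
side knob_grip 0.69 [202.4, 182.0, 364.0, 284.8] 9020 [[285.7, 233.6], [159.3, 72.4]]
side shelf 0.92 [207.2, 183.5, 358.7, 282.9] 8359 [[284.2, 233.0], [157.7, 73.0]]
side shelf 0.21 [339.7, 201.1, 418.9, 253.2] 1949 [[378.2, 223.3], [77.3, 28.4]]
side vial_center 0.96 [151.5, 169.0, 218.1, 199.5] 1042 [[183.7, 182.2], [16.5, 68.9]]
side vial_center 0.67 [101.7, 211.2, 157.4, 259.4] 1094 [[131.3, 235.5], [69.5, 17.9]]
side dish 0.92 [338.6, 199.4, 421.1, 248.5] 1906 [[378.5, 223.1], [77.6, 27.9]]
side sauce_bottle 0.58 [308.0, 148.9, 327.1, 196.1] 743 [[317.0, 173.5], [45.0, 20.0]]
side pot 0.62 [224.9, 142.6, 253.0, 174.3] 788 [[239.0, 158.5], [31.0, 26.0]]
```

```bash
python3 - <<'E'
from h import *
print("A",ray("scene",(275.5,143.2),.03),ray("side",(131.5,236),.03))
print("B",ray("scene",(333.2,199.1),.03),ray("side",(184,182.4),.03))
print("bottle",ray("scene",(255,305),.06),"pot",ray("scene",(352,258),.035),"dish",ray("scene",(160,331),.01))
for n in ["scene","side"]:
    im=cv2.imread(f"pics/{n}0.png")
    a={"scene":(105,160,285,290),"side":(195,170,375,300)}[n]
    cv2.imwrite(f"pics/{n}0_sh.png",cv2.resize(im[a[1]:a[3],a[0]:a[2]],None,fx=4,fy=4,interpolation=cv2.INTER_CUBIC))
    a={"scene":(300,150,380,240),"side":(140,155,240,215)}[n]
    cv2.imwrite(f"pics/{n}0_lv.png",cv2.resize(im[a[1]:a[3],a[0]:a[2]],None,fx=6,fy=6,interpolation=cv2.INTER_CUBIC))
E
```

```text
A [0.3057875  0.18508563 0.03      ] [0.2928299  0.17112271 0.03      ]
B [0.54704421 0.28389787 0.03      ] [0.52462907 0.27422485 0.03      ]
bottle [0.79599594 0.01339506 0.06      ] pot [0.7250098  0.26460059 0.035     ] dish [ 0.79096934 -0.19497397  0.01      ]
```

View pics/scene0_sh.png

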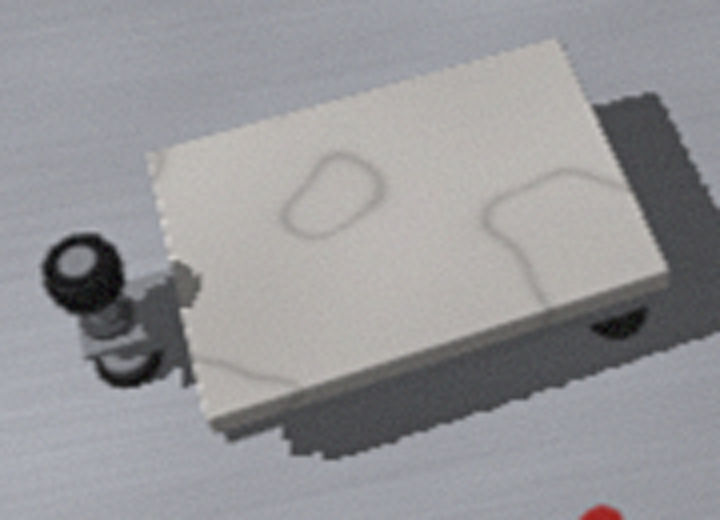

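View pics/side0_sh.png

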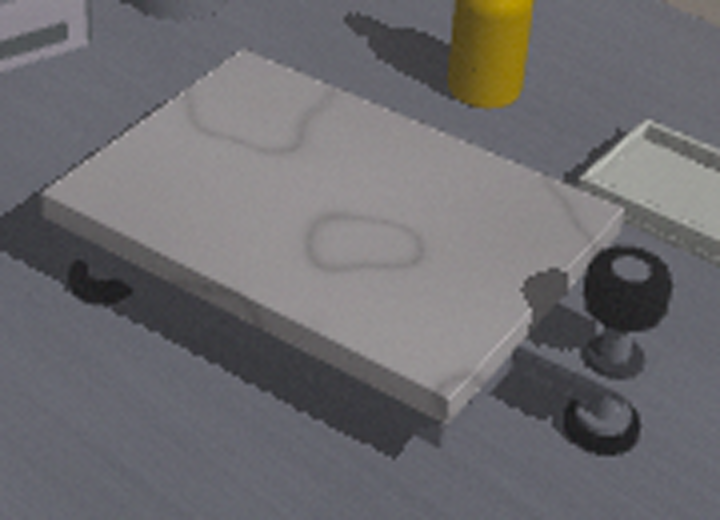

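View pics/scene0_lv.png

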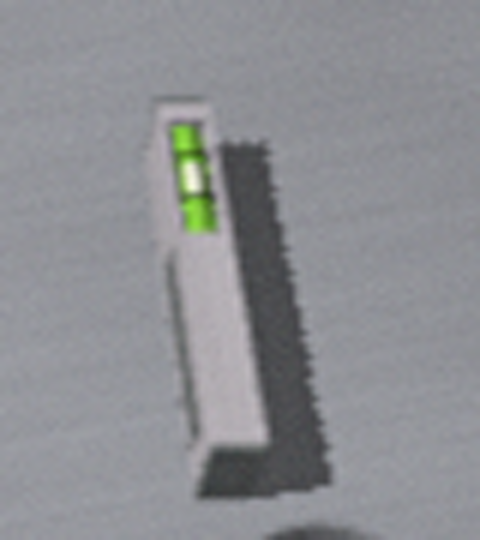

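View pics/side0_lv.png

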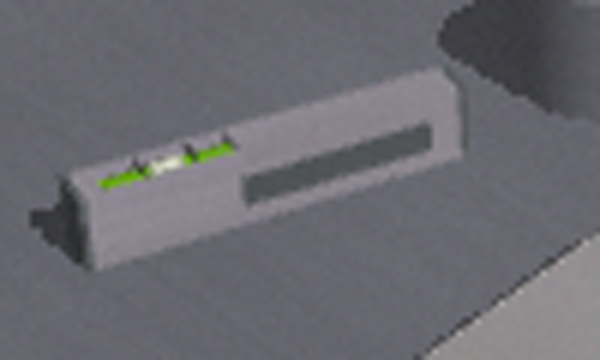

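```bash
python3 - <<'E'
from h import *
from scipy.optimize import least_squares
S=lambda l,f,o:np.array(l,float)/f+np.array(o)-0.5+0.5/f
def fit(model,obs,x0):
    def f(x):
        c,s=np.cos(x[2]),np.sin(x[2]);r=[]
        for cam,(P,uv) in obs.items():
            P=np.array(P);W=np.c_[x[0]+c*P[:,0]-s*P[:,1],x[1]+s*P[:,0]+c*P[:,1],P[:,2]]
            r.append((proj(cam,W)-uv).ravel())
        return np.concatenate(r)
    r=least_squares(f,x0); print(model,np.round(r.x,4),"deg",np.degrees(r.x[2]),"\n",np.round(r.fun,1)); return r.x
# shelf : +x toward knob. 
sc=S([(150,153),(553,40),(667,270),(212,418)],4,(105,160))
sd=S([(245,52),(623,210),(450,402),(42,195)],4,(195,170))
for p in sc: print(ray("scene",p,.075))
for p in sd: print(ray("side",p,.075))
z=.075
# scene left = -y world => knob toward -y; +x shelf ~ -y world; shelf +y ~ +x world
Psc=[(.14,-.1,z),(-.14,-.1,z),(-.14,.1,z),(.14,.1,z)]
Psd=[(-.14,.1,z),(.14,.1,z),(.14,-.1,z),(-.14,-.1,z)]
kn=(.185,0,.103)
Psc.append(kn);Psd.append(kn)
sc=np.vstack([sc,S([(83,273)],4,(105,160))]);sd=np.vstack([sd,S([(628,290)],4,(195,170))])
for o in ({"scene":(Psc,sc)},{"side":(Psd,sd)},{"scene":(Psc,sc),"side":(Psd,sd)}):
    x=fit("shelf",o,[.6,-.05,-1.6])
print("knob",x[0]+.185*np.cos(x[2]),x[1]+.185*np.sin(x[2]))
for n,p in(("scene",sc[-1]),("side",sd[-1])): print(ray(n,p,.103))
l=S([(157,103),(210,103),(268,440),(205,443),(200,497)],6,(300,150))
P=[(-.1,-.012,.04),(-.1,.012,.04),(.1,.012,.04),(.1,-.012,.04),(.1,-.012,0)]
l2=S([(75,178),(95,268),(462,155)],6,(140,155))
P2=[(-.1,-.012,.04),(-.1,-.012,0),(.1,-.012,0)]
for o in ({"scene":(P,l)},{"side":(P2,l2)},{"scene":(P,l),"side":(P2,l2)}): fit("level",o,[.53,.28,0])
E
```

```text
[ 0.47038644 -0.21126733  0.075     ]
[0.43046916 0.05928646 0.075     ]
[0.6252529  0.09074989 0.075     ]
[ 0.66599043 -0.1805787   0.075     ]
[0.62163222 0.08471093 0.075     ]
[ 0.66144055 -0.18676469  0.075     ]
[ 0.46622004 -0.21657246  0.075     ]
[0.4263422  0.05729488 0.075     ]
shelf [ 0.5469 -0.0602 -1.42  ] deg -81.3619469676362 
 [-1.  -0.3  1.1 -1.2  0.9 -0.4 -1.4  0.6  0.4  0.4]
shelf [ 0.5451 -0.0639 -1.4257] deg -81.68460461815567 
 [-0.6 -1.   1.1 -0.3  0.2  0.  -0.9 -0.5  0.1  0.7]
shelf [ 0.5464 -0.0617 -1.4228] deg -81.52112204535437 
 [-1.5 -0.4  0.7 -1.1  0.2 -0.3 -2.2  0.4 -0.3  0.2 -1.  -1.4  0.6 -1.1
 -0.  -0.9 -1.1 -1.  -0.2 -0.2]
knob 0.5736640068841046 -0.2447185257605136
[ 0.57326699 -0.24405106  0.103     ]
[ 0.57350431 -0.24543685  0.103     ]
level [ 0.5346  0.2903 -0.23  ] deg -13.178721111148219 
 [ 0.2 -1.4 -0.2 -1.3  0.   1.4  1.   0.7 -1.  -0. ]
level [ 0.5412  0.2933 -0.2378] deg -13.624595894616156 
 [ 0.2  2.  -1.4 -1.1  1.3 -1.2]
level [ 0.5366  0.2901 -0.2331] deg -13.3582479090222 
 [ 0.5 -0.9  0.1 -0.8  0.1  2.   1.   1.4 -0.9  0.6 -0.5  3.1 -2.1  0.1
  0.7 -0.3]
```

>>> {"fn": "carry_out", "kwargs": {
  "moves": [
    {"tx": 0.0218,"ty": -0.0191,"az": 0.0045},
    {"tx": 0.0218,"ty": -0.0191,"az": 0.0045},
    {"tx": 0.0218,"ty": -0.0191,"az": 0.0045},
    {"tx": 0.0218,"ty": -0.0191,"az": 0.0045},
    {"tx": 0.0218,"ty": -0.0191,"az": 0.0045},
    {"tx": 0.0218,"ty": -0.0191,"az": 0.0045},
    {"tx": 0.0218,"ty": -0.0191,"az": 0.0045},
    {"tx": 0.0218,"ty": -0.0191,"az": 0.0045},
    {"tx": 0.0218,"ty": -0.0191,"az": 0.0045},
    {"tx": 0.0218,"ty": -0.0191,"az": 0.0045},
    {"tx": 0.0218,"ty": -0.0191,"az": 0.0045},
    {"tx": 0.0218,"ty": -0.0191,"az": 0.0045},
    {"tx": 0.0218,"ty": -0.0191,"az": 0.0045},
    {"tx": 0.0218,"ty": -0.0191,"az": 0.0045},
    {"tx": 0.0218,"ty": -0.0191,"az": 0.0045},
    {"tx": 0.0218,"ty": -0.0191,"az": 0.0045},
    {},
    {}
  ]
}}

```text
invalid input at $.moves[0]: expected keys tx, ty, tz, ax, ay, az
```

```bash
python3 - <<'E'
from h import *
s=arm.observe(); print(s["time"],s["position"],s["eef_rot"].round(3).tolist(),s["qpos"].round(1),s["force"].round(2))
cv2.imwrite("pics/w1.png",viewer.get_image("wrist"))
for r in viewer.silhouettes("wrist","level_center"): print(r["conf"],r["bbox"])
E
```

```text
0.85 [0.18755837 0.59618006 0.23133055] [[0.3, 0.954, 0.0], [0.954, -0.3, 0.0], [0.0, 0.0, -1.0]] [-76.4  23.6  -0.7  91.5   0.3  65.   -4.7] [-0.11 -0.52  0.33]
0.58 [0.0, 291.3, 77.6, 321.3]
```

View pics/w1.png

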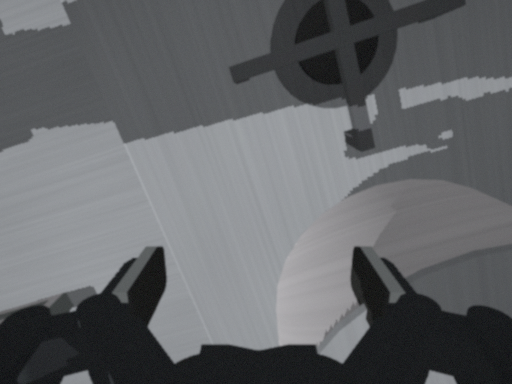

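>>> {"fn": "carry_out", "kwargs": {
  "moves": [
    {"tx": 0.0218,"ty": -0.0191,"tz": 0,"ax": 0,"ay": 0,"az": 0.0045},
    {"tx": 0.0218,"ty": -0.0191,"tz": 0,"ax": 0,"ay": 0,"az": 0.0045},
    {"tx": 0.0218,"ty": -0.0191,"tz": 0,"ax": 0,"ay": 0,"az": 0.0045},
    {"tx": 0.0218,"ty": -0.0191,"tz": 0,"ax": 0,"ay": 0,"az": 0.0045},
    {"tx": 0.0218,"ty": -0.0191,"tz": 0,"ax": 0,"ay": 0,"az": 0.0045},
    {"tx": 0.0218,"ty": -0.0191,"tz": 0,"ax": 0,"ay": 0,"az": 0.0045},
    {"tx": 0.0218,"ty": -0.0191,"tz": 0,"ax": 0,"ay": 0,"az": 0.0045},
    {"tx": 0.0218,"ty": -0.0191,"tz": 0,"ax": 0,"ay": 0,"az": 0.0045},
    {"tx": 0.0218,"ty": -0.0191,"tz": 0,"ax": 0,"ay": 0,"az": 0.0045},
    {"tx": 0.0218,"ty": -0.0191,"tz": 0,"ax": 0,"ay": 0,"az": 0.0045},
    {"tx": 0.0218,"ty": -0.0191,"tz": 0,"ax": 0,"ay": 0,"az": 0.0045},
    {"tx": 0.0218,"ty": -0.0191,"tz": 0,"ax": 0,"ay": 0,"az": 0.0045},
    {"tx": 0.0218,"ty": -0.0191,"tz": 0,"ax": 0,"ay": 0,"az": 0.0045},
    {"tx": 0.0218,"ty": -0.0191,"tz": 0,"ax": 0,"ay": 0,"az": 0.0045},
    {"tx": 0.0218,"ty": -0.0191,"tz": 0,"ax": 0,"ay": 0,"az": 0.0045},
    {"tx": 0.0218,"ty": -0.0191,"tz": 0,"ax": 0,"ay": 0,"az": 0.0045},
    {"tx": 0,"ty": 0,"tz": 0,"ax": 0,"ay": 0,"az": 0},
    {"tx": 0,"ty": 0,"tz": 0,"ax": 0,"ay": 0,"az": 0}
  ]
}}

```text
time: 2.45
position: [0.5377, 0.2887, 0.2312]
eef_rot: [[0.234, 0.972, 0.0], [0.972, -0.234, -0.001], [-0.001, 0.0, -1.0]]
force: [0.4, 0.1, 0.1]
gripper_width: 0.998
```

```bash
python3 - <<'E'
from h import *
s=arm.observe(); print(s["time"],s["position"],s["eef_rot"].round(3).tolist(),s["qpos"].round(1),s["force"].round(2))
cv2.imwrite("pics/w2.png",viewer.get_image("wrist"))
for x,y,yaw in [(.5366,.2901,-.2331)]:
    c,sn=np.cos(yaw),np.sin(yaw)
    print(proj("wrist",[(x+c*a-sn*b,y+sn*a+c*b,.04) for a,b in [(-.1,-.012),(-.1,.012),(.1,.012),(.1,-.012)]]).round(1).tolist())
for r in viewer.silhouettes("wrist","level_center"): print(r["conf"],r["bbox"],r["pixels"].sum())
E
```

```text
2.45 [0.5377175  0.28865402 0.2311676 ] [[0.234, 0.972, 0.0], [0.972, -0.234, -0.001], [-0.001, 0.0, -1.0]] [-39.   22.1   8.4  94.1  -3.5  64.1  46.7] [0.44 0.09 0.07]
[[245.6, 65.5], [270.1, 65.4], [268.4, 249.3], [247.8, 249.3]]
0.77 [251.1, 69.9, 275.3, 248.4] 3960
```

View pics/w2.png

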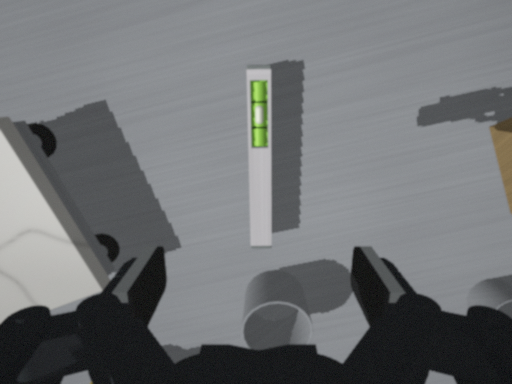

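```bash
python3 - <<'E'
from h import *
im=cv2.imread("pics/w2.png"); cv2.imwrite("pics/w2c.png",cv2.resize(im[55:260,220:310],None,fx=5,fy=2.9,interpolation=cv2.INTER_CUBIC))
g=im[:,:,2].astype(int)
for r in (72,160,200,235): print(r,g[r,240:282].tolist())
for c in (255,260,265): print(c,g[60:72,c].tolist(),g[238:254,c].tolist())
E
```

```text
72 [140, 141, 141, 139, 141, 147, 168, 186, 192, 192, 193, 192, 193, 193, 194, 192, 193, 193, 192, 192, 191, 192, 192, 192, 192, 191, 192, 192, 192, 190, 172, 131, 93, 81, 82, 83, 83, 84, 84, 84, 84, 84]
160 [141, 140, 140, 142, 140, 141, 140, 147, 161, 177, 183, 182, 183, 184, 185, 185, 185, 185, 185, 186, 188, 189, 190, 186, 186, 185, 187, 187, 186, 183, 174, 140, 99, 85, 83, 82, 85, 85, 86, 84, 83, 87]
200 [144, 141, 144, 143, 144, 142, 144, 145, 151, 165, 180, 184, 181, 183, 182, 183, 185, 185, 185, 185, 186, 187, 187, 185, 186, 186, 187, 184, 184, 182, 173, 144, 104, 85, 86, 86, 87, 87, 87, 82, 87, 88]
235 [144, 144, 145, 143, 145, 143, 144, 144, 146, 151, 168, 181, 183, 182, 183, 183, 183, 182, 183, 184, 183, 184, 185, 185, 185, 185, 185, 185, 182, 181, 177, 166, 148, 144, 144, 143, 144, 144, 142, 141, 142, 142]
255 [138, 137, 138, 137, 126, 117, 114, 117, 136, 166, 185, 191] [183, 184, 183, 183, 183, 183, 180, 163, 133, 120, 127, 135, 138, 140, 141, 143]
260 [137, 136, 136, 135, 125, 116, 114, 120, 141, 169, 187, 191] [184, 183, 184, 183, 183, 184, 179, 163, 132, 119, 126, 136, 141, 140, 142, 140]
265 [138, 137, 137, 135, 126, 114, 115, 120, 139, 168, 186, 191] [185, 184, 185, 184, 185, 185, 180, 161, 130, 119, 128, 138, 142, 142, 141, 139]
```

```bash
python3 - <<'E'
from h import *
p=ray("wrist",(258.55,68.6),.04);q=ray("wrist",(261.1,245.9),.04)
d=q-p;print(p,q,np.linalg.norm(d),(p+q)/2,np.degrees(np.arctan2(d[1],d[0])))
E
```

```text
[0.44147242 0.31404367 0.04      ] [0.62974752 0.27255991 0.04      ] 0.19279111809287622 [0.53560997 0.29330179 0.04      ] -12.425771998527573
```

>>> {"fn": "carry_out", "kwargs": {
  "moves": [
    {"tx": -0.001,"ty": 0.002,"tz": -0.012,"ax": 0,"ay": 0,"az": 0.0095},
    {"tx": -0.001,"ty": 0.0025,"tz": -0.018,"ax": 0,"ay": 0,"az": 0.0095},
    {"tx": 0,"ty": 0,"tz": -0.02,"ax": 0,"ay": 0,"az": 0},
    {"tx": 0,"ty": 0,"tz": -0.02,"ax": 0,"ay": 0,"az": 0},
    {"tx": 0,"ty": 0,"tz": -0.02,"ax": 0,"ay": 0,"az": 0},
    {"tx": 0,"ty": 0,"tz": -0.02,"ax": 0,"ay": 0,"az": 0},
    {"tx": 0,"ty": 0,"tz": -0.02,"ax": 0,"ay": 0,"az": 0},
    {"tx": 0,"ty": 0,"tz": -0.02,"ax": 0,"ay": 0,"az": 0},
    {"tx": 0,"ty": 0,"tz": -0.02,"ax": 0,"ay": 0,"az": 0},
    {"tx": 0,"ty": 0,"tz": -0.018,"ax": 0,"ay": 0,"az": 0},
    {"tx": 0,"ty": 0,"tz": -0.015,"ax": 0,"ay": 0,"az": 0},
    {"tx": 0,"ty": 0,"tz": -0.01,"ax": 0,"ay": 0,"az": 0},
    {"tx": 0,"ty": 0,"tz": -0.005,"ax": 0,"ay": 0,"az": 0},
    {"tx": 0,"ty": 0,"tz": 0,"ax": 0,"ay": 0,"az": 0}
  ]
}}

```text
time: 3.72
position: [0.5331, 0.2954, 0.012]
eef_rot: [[0.211, 0.978, -0.002], [0.978, -0.211, -0.001], [-0.001, -0.002, -1.0]]
force: [0.2, -0.6, 0.1]
gripper_width: 1.002
```

>>> {"fn": "carry_out", "kwargs": {
  "claw": -1,
  "squeeze": 50,
  "moves": [
    {"tx": 0,"ty": 0,"tz": 0,"ax": 0,"ay": 0,"az": 0},
    {"tx": 0,"ty": 0,"tz": 0,"ax": 0,"ay": 0,"az": 0},
    {"tx": 0,"ty": 0,"tz": 0,"ax": 0,"ay": 0,"az": 0},
    {"tx": 0,"ty": 0,"tz": 0,"ax": 0,"ay": 0,"az": 0},
    {"tx": 0,"ty": 0,"tz": 0,"ax": 0,"ay": 0,"az": 0},
    {"tx": 0,"ty": 0,"tz": 0,"ax": 0,"ay": 0,"az": 0},
    {"tx": 0,"ty": 0,"tz": 0,"ax": 0,"ay": 0,"az": 0},
    {"tx": 0,"ty": 0,"tz": 0,"ax": 0,"ay": 0,"az": 0},
    {"tx": 0,"ty": 0,"tz": 0,"ax": 0,"ay": 0,"az": 0},
    {"tx": 0,"ty": 0,"tz": 0,"ax": 0,"ay": 0,"az": 0}
  ]
}}

```text
time: 4.55
position: [0.5347, 0.2942, 0.014]
eef_rot: [[0.213, 0.977, 0.0], [0.977, -0.213, -0.001], [-0.0, 0.0, -1.0]]
force: [-1.2, -2.4, 5.2]
gripper_width: 0.273
```

>>> {"fn": "carry_out", "kwargs": {
  "moves": [
    {"tx": 0,"ty": 0,"tz": 0.012,"ax": 0,"ay": 0,"az": 0},
    {"tx": 0,"ty": 0,"tz": 0.02,"ax": 0,"ay": 0,"az": 0},
    {"tx": 0,"ty": 0,"tz": 0.022,"ax": 0,"ay": 0,"az": 0},
    {"tx": 0,"ty": 0,"tz": 0.022,"ax": 0,"ay": 0,"az": 0},
    {"tx": 0,"ty": 0,"tz": 0.022,"ax": 0,"ay": 0,"az": 0},
    {"tx": 0,"ty": 0,"tz": 0.022,"ax": 0,"ay": 0,"az": 0},
    {"tx": 0,"ty": 0,"tz": 0.018,"ax": 0,"ay": 0,"az": 0},
    {"tx": 0,"ty": 0,"tz": 0.01,"ax": 0,"ay": 0,"az": 0},
    {"tx": 0,"ty": 0,"tz": 0,"ax": 0,"ay": 0,"az": 0}
  ]
}}

```text
time: 5.3
position: [0.5353, 0.2958, 0.1639]
eef_rot: [[0.212, 0.977, 0.003], [0.977, -0.212, 0.002], [0.003, 0.003, -1.0]]
force: [-0.2, 0.9, -5.6]
gripper_width: 0.274
```

>>> {"fn": "carry_out", "kwargs": {
  "moves": [
    {"tx": 0,"ty": -0.01,"tz": 0,"ax": 0,"ay": 0,"az": -0.035},
    {"tx": 0,"ty": -0.018,"tz": 0,"ax": 0,"ay": 0,"az": -0.065},
    {"tx": 0.0006,"ty": -0.021,"tz": 0,"ax": 0,"ay": 0,"az": -0.075},
    {"tx": 0.0006,"ty": -0.021,"tz": 0,"ax": 0,"ay": 0,"az": -0.075},
    {"tx": 0.0006,"ty": -0.021,"tz": 0,"ax": 0,"ay": 0,"az": -0.075},
    {"tx": 0.0006,"ty": -0.021,"tz": 0,"ax": 0,"ay": 0,"az": -0.075},
    {"tx": 0.0006,"ty": -0.021,"tz": 0,"ax": 0,"ay": 0,"az": -0.075},
    {"tx": 0.0006,"ty": -0.021,"tz": 0,"ax": 0,"ay": 0,"az": -0.075},
    {"tx": 0.0006,"ty": -0.021,"tz": 0,"ax": 0,"ay": 0,"az": -0.075},
    {"tx": 0.0006,"ty": -0.021,"tz": 0,"ax": 0,"ay": 0,"az": -0.075},
    {"tx": 0.0006,"ty": -0.021,"tz": 0,"ax": 0,"ay": 0,"az": -0.075},
    {"tx": 0.0006,"ty": -0.021,"tz": 0,"ax": 0,"ay": 0,"az": -0.075},
    {"tx": 0.0006,"ty": -0.021,"tz": 0,"ax": 0,"ay": 0,"az": -0.075},
    {"tx": 0.0006,"ty": -0.021,"tz": 0,"ax": 0,"ay": 0,"az": -0.075},
    {"tx": 0.0006,"ty": -0.021,"tz": 0,"ax": 0,"ay": 0,"az": -0.075},
    {"tx": 0.0006,"ty": -0.021,"tz": 0,"ax": 0,"ay": 0,"az": -0.075},
    {"tx": 0,"ty": -0.013,"tz": 0,"ax": 0,"ay": 0,"az": -0.05},
    {"tx": 0,"ty": -0.006,"tz": 0,"ax": 0,"ay": 0,"az": -0.006},
    {"tx": 0,"ty": 0,"tz": 0,"ax": 0,"ay": 0,"az": 0},
    {"tx": 0,"ty": 0,"tz": 0,"ax": 0,"ay": 0,"az": 0}
  ]
}}

```text
time: 6.97
position: [0.5424, -0.0451, 0.1607]
eef_rot: [[0.988, 0.152, -0.001], [0.152, -0.988, 0.001], [-0.001, -0.001, -1.0]]
force: [-1.1, 0.7, -6.1]
gripper_width: 0.272
```

```bash
python3 - <<'E'
from h import *
s=arm.observe(); print(s["time"],s["position"],s["eef_rot"].round(3).tolist(),s["qpos"].round(1),s["force"].round(2),s["gripper_width"])
cv2.imwrite("pics/w3.png",viewer.get_image("wrist"))
cv2.imwrite("pics/s3.png",viewer.get_image("scene"))
yaw=np.radians(-81.5);c,sn=np.cos(yaw),np.sin(yaw)
print(proj("wrist",[(.546+c*a-sn*b,-.0615+sn*a+c*b,.075) for a,b in [(-.14,-.1),(-.14,.1),(.14,.1),(.14,-.1)]]).round(1).tolist())
E
```

```text
6.9667 [ 0.54240283 -0.04511903  0.16073253] [[0.988, 0.152, -0.001], [0.152, -0.988, 0.001], [-0.001, -0.001, -1.0]] [-22.3  21.3  28.1 108.7 -12.4  53.   20.5] [-1.05  0.69 -6.11] 0.27155432862731643
[[104.1, 14.0], [415.1, 15.8], [368.5, 362.4], [146.7, 361.4]]
```

View pics/w3.png

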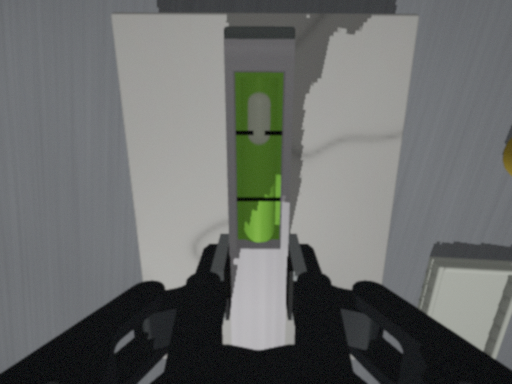

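View pics/s3.png

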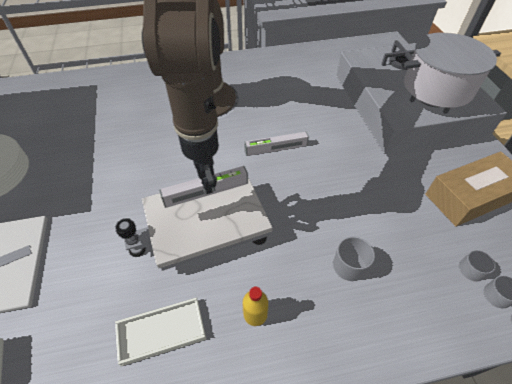

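>>> {"fn": "carry_out", "kwargs": {
  "moves": [
    {"tx": 0.001,"ty": 0,"tz": -0.008,"ax": 0,"ay": 0,"az": 0},
    {"tx": 0.002,"ty": 0,"tz": -0.014,"ax": 0,"ay": 0,"az": 0},
    {"tx": 0.002,"ty": 0,"tz": -0.014,"ax": 0,"ay": 0,"az": 0},
    {"tx": 0.001,"ty": 0,"tz": -0.013,"ax": 0,"ay": 0,"az": 0},
    {"tx": 0,"ty": 0,"tz": -0.009,"ax": 0,"ay": 0,"az": 0},
    {"tx": 0,"ty": 0,"tz": -0.005,"ax": 0,"ay": 0,"az": 0},
    {"tx": 0,"ty": 0,"tz": -0.003,"ax": 0,"ay": 0,"az": 0},
    {"tx": 0,"ty": 0,"tz": -0.002,"ax": 0,"ay": 0,"az": 0},
    {"tx": 0,"ty": 0,"tz": -0.001,"ax": 0,"ay": 0,"az": 0},
    {"tx": 0,"ty": 0,"tz": 0,"ax": 0,"ay": 0,"az": 0},
    {"tx": 0,"ty": 0,"tz": 0,"ax": 0,"ay": 0,"az": 0}
  ]
}}

```text
time: 7.98
position: [0.5491, -0.0459, 0.0928]
eef_rot: [[0.989, 0.15, 0.001], [0.15, -0.989, 0.0], [0.001, 0.0, -1.0]]
force: [0.3, 0.7, -5.6]
gripper_width: 0.269
```

>>> {"fn": "carry_out", "kwargs": {
  "moves": [
    {"tx": 0,"ty": 0,"tz": -0.0015,"ax": 0,"ay": 0,"az": 0},
    {"tx": 0,"ty": 0,"tz": -0.001,"ax": 0,"ay": 0,"az": 0},
    {"tx": 0,"ty": 0,"tz": -0.001,"ax": 0,"ay": 0,"az": 0},
    {"tx": 0,"ty": 0,"tz": -0.001,"ax": 0,"ay": 0,"az": 0},
    {"tx": 0,"ty": 0,"tz": 0,"ax": 0,"ay": 0,"az": 0},
    {"tx": 0,"ty": 0,"tz": 0,"ax": 0,"ay": 0,"az": 0}
  ]
}}

```text
time: 8.48
position: [0.5489, -0.0459, 0.0886]
eef_rot: [[0.989, 0.15, 0.0], [0.15, -0.989, 0.001], [0.0, -0.001, -1.0]]
force: [-3.7, 0.4, 5.7]
gripper_width: 0.27
```

>>> {"fn": "carry_out", "kwargs": {
  "claw": 0.5,
  "moves": [
    {"tx": 0,"ty": 0,"tz": 0,"ax": 0,"ay": 0,"az": 0},
    {"tx": 0,"ty": 0,"tz": 0,"ax": 0,"ay": 0,"az": 0},
    {"tx": 0,"ty": 0,"tz": 0,"ax": 0,"ay": 0,"az": 0},
    {"tx": 0,"ty": 0,"tz": 0,"ax": 0,"ay": 0,"az": 0},
    {"tx": 0,"ty": 0,"tz": 0,"ax": 0,"ay": 0,"az": 0},
    {"tx": 0,"ty": 0,"tz": 0,"ax": 0,"ay": 0,"az": 0},
    {"tx": 0,"ty": 0,"tz": 0.008,"ax": 0,"ay": 0,"az": 0},
    {"tx": 0,"ty": 0,"tz": 0.015,"ax": 0,"ay": 0,"az": 0},
    {"tx": 0,"ty": 0,"tz": 0.02,"ax": 0,"ay": 0,"az": 0},
    {"tx": 0,"ty": 0,"tz": 0.02,"ax": 0,"ay": 0,"az": 0},
    {"tx": 0,"ty": 0,"tz": 0.02,"ax": 0,"ay": 0,"az": 0},
    {"tx": 0,"ty": 0,"tz": 0.02,"ax": 0,"ay": 0,"az": 0},
    {"tx": 0,"ty": 0,"tz": 0.02,"ax": 0,"ay": 0,"az": 0},
    {"tx": 0,"ty": 0,"tz": 0.015,"ax": 0,"ay": 0,"az": 0},
    {"tx": 0,"ty": 0,"tz": 0.01,"ax": 0,"ay": 0,"az": 0}
  ]
}}

```text
time: 9.73
position: [0.5493, -0.0462, 0.2382]
eef_rot: [[0.989, 0.15, 0.003], [0.15, -0.989, 0.0], [0.003, 0.0, -1.0]]
force: [0.5, 0.0, -0.4]
gripper_width: 0.75
```

```bash
python3 - <<'E'
from h import *
s=arm.observe(); print(s["time"],s["position"],s["eef_rot"].round(3).tolist(),s["qpos"].round(1),s["force"].round(2),s["gripper_width"])
cv2.imwrite("pics/w4.png",viewer.get_image("wrist"))
E
```

```text
9.7333 [ 0.54932675 -0.04615789  0.23816927] [[0.989, 0.15, 0.003], [0.15, -0.989, 0.0], [0.003, 0.0, -1.0]] [-24.   16.9  29.9 103.   -9.4  62.4  17.8] [ 0.53  0.04 -0.4 ] 0.75024239870781
```

View pics/w4.png

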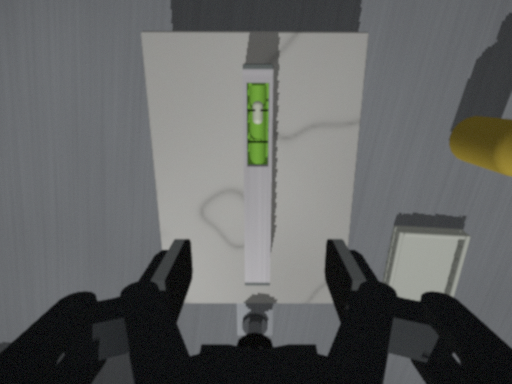

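```bash
cat >> h.py <<'E'
def bubble(cam,im,cen,yaw=-1.4223,half=0.034):
    """profile along vial; cen = world vial center; returns profile image strip"""
    d=np.array([np.cos(yaw),np.sin(yaw),0]); n=np.array([-d[1],d[0],0])
    s=np.arange(-half,half,0.0005); t=np.arange(-.004,.0041,.001)
    P=np.array([[cen+a*d+b*n for a in s] for b in t]).reshape(-1,3)
    uv=proj(cam,P).reshape(len(t),len(s),2).astype(np.float32)
    return s,cv2.remap(im,uv[...,0],uv[...,1],cv2.INTER_LINEAR)
E
python3 - <<'E'
from h import *
im=cv2.imread("pics/w4.png")
print("tcp",proj("wrist",[arm.observe()["position"],[.5493,-.0462,.116],[.5735,-.245,.116]]).round(1).tolist())
cs=[ray("wrist",p,.075) for p in [(142.5,32.5),(367.5,32.5),(160.5,242),(349.5,240)]]
for c in cs: print(c.round(4))
# level axis
a=ray("wrist",(258.5,67),.115);b=ray("wrist",(257.7,284),.115);d=b-a
print("level",a,b,np.linalg.norm(d),np.degrees(np.arctan2(d[1],d[0])))
e=(cs[2]-cs[0]);f=cs[3]-cs[1];print(np.degrees(np.arctan2(e[1],e[0])),np.degrees(np.arctan2(f[1],f[0])))
g=(cs[0]+cs[1])/2; y=np.radians(-81.5);u=np.array([np.cos(y),np.sin(y),0])
print("shelf c",g+.14*u,"knob",g+.325*u)
hsv=cv2.cvtColor(im,cv2.COLOR_BGR2HSV)
print("sat col 258:",hsv[80:170,258,1].tolist());print("val",hsv[80:170,258,2].tolist())
cv2.imwrite("pics/w4c.png",cv2.resize(im[60:180,225:295],None,fx=5,fy=5,interpolation=cv2.INTER_CUBIC))
cv2.imwrite("pics/w4k.png",cv2.resize(im[280:384,180:340],None,fx=4,fy=4,interpolation=cv2.INTER_CUBIC))
E
```

```text
tcp [[257.3, 249.6], [256.3, 182.3], [251.1, 365.2]]
[0.4323 0.0622 0.075 ]
[0.6272 0.0918 0.075 ]
[ 0.4601 -0.1379  0.075 ]
[ 0.6583 -0.1059  0.075 ]
level [0.53713301 0.04668154 0.115     ] [ 0.56579017 -0.14724043  0.115     ] 0.19602796631437863 -81.59385293820282
-82.10374118181464 -81.05465978081085
shelf c [ 0.55045633 -0.06144988  0.075     ] knob [ 0.57780107 -0.24441781  0.075     ]
sat col 258: [2, 2, 15, 66, 148, 165, 159, 157, 155, 159, 155, 160, 156, 160, 159, 157, 158, 159, 158, 154, 134, 80, 33, 22, 23, 23, 21, 21, 23, 23, 24, 23, 23, 21, 23, 23, 23, 23, 21, 22, 21, 21, 25, 43, 91, 148, 158, 160, 159, 157, 157, 158, 161, 158, 157, 158, 159, 161, 163, 165, 163, 170, 161, 162, 158, 162, 160, 163, 162, 156, 159, 156, 160, 163, 158, 158, 157, 158, 160, 160, 158, 158, 159, 155, 104, 19, 2, 2, 3, 3]
val [151, 147, 132, 108, 105, 131, 152, 158, 158, 156, 158, 156, 157, 158, 157, 158, 158, 157, 158, 154, 143, 125, 123, 137, 155, 166, 169, 168, 170, 169, 168, 169, 169, 170, 169, 169, 169, 170, 170, 173, 181, 186, 185, 176, 166, 158, 157, 156, 157, 158, 158, 157, 158, 158, 158, 157, 157, 155, 144, 136, 122, 84, 98, 135, 153, 156, 156, 155, 156, 157, 157, 157, 158, 156, 158, 157, 158, 157, 158, 156, 158, 158, 154, 138, 110, 96, 119, 147, 157, 158]
```

View pics/w4k.png

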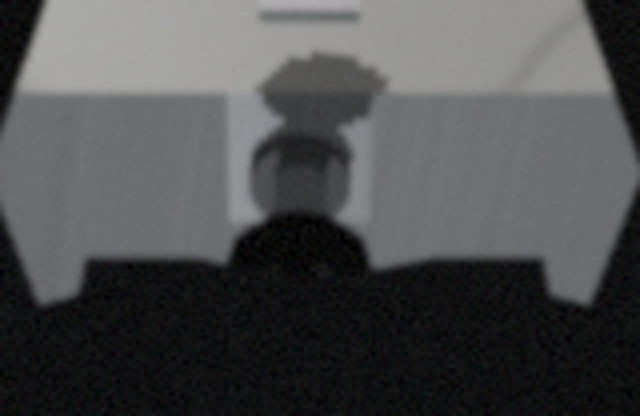

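>>> {"fn": "carry_out", "kwargs": {
  "moves": [
    {"tx": 0.001,"ty": -0.009,"tz": -0.001,"ax": 0,"ay": 0,"az": 0},
    {"tx": 0.0025,"ty": -0.018,"tz": -0.004,"ax": 0,"ay": 0,"az": 0},
    {"tx": 0.003,"ty": -0.021,"tz": -0.005,"ax": 0,"ay": 0,"az": 0},
    {"tx": 0.003,"ty": -0.021,"tz": -0.005,"ax": 0,"ay": 0,"az": 0},
    {"tx": 0.003,"ty": -0.021,"tz": -0.005,"ax": 0,"ay": 0,"az": 0},
    {"tx": 0.003,"ty": -0.021,"tz": -0.005,"ax": 0,"ay": 0,"az": 0},
    {"tx": 0.003,"ty": -0.021,"tz": -0.005,"ax": 0,"ay": 0,"az": 0},
    {"tx": 0.003,"ty": -0.021,"tz": -0.005,"ax": 0,"ay": 0,"az": 0},
    {"tx": 0.003,"ty": -0.021,"tz": -0.005,"ax": 0,"ay": 0,"az": 0},
    {"tx": 0.002,"ty": -0.016,"tz": -0.005,"ax": 0,"ay": 0,"az": 0},
    {"tx": 0.001,"ty": -0.008,"tz": -0.003,"ax": 0,"ay": 0,"az": 0},
    {"tx": 0,"ty": 0,"tz": 0,"ax": 0,"ay": 0,"az": 0},
    {"tx": 0,"ty": 0,"tz": 0,"ax": 0,"ay": 0,"az": 0}
  ]
}}

```text
time: 10.87
position: [0.5756, -0.2439, 0.1868]
eef_rot: [[0.989, 0.15, -0.002], [0.15, -0.989, 0.001], [-0.002, -0.001, -1.0]]
force: [-0.4, 1.1, 0.2]
gripper_width: 0.75
```

```bash
python3 - <<'E'
from h import *
s=arm.observe(); print(s["time"],s["position"],s["eef_rot"].round(3).tolist(),s["qpos"].round(1))
im=viewer.get_image("wrist");cv2.imwrite("pics/w5.png",im)
print(proj("wrist",[[.577,-.2445,.116],[.5735,-.245,.116]]).round(1).tolist())
sc=viewer.get_image("scene");cv2.imwrite("pics/s5.png",cv2.resize(sc[130:240,130:290],None,fx=5,fy=5,interpolation=cv2.INTER_CUBIC))
E
```

```text
10.8667 [ 0.5756256  -0.24386242  0.18682035] [[0.989, 0.15, -0.002], [0.15, -0.989, 0.001], [-0.002, -0.001, -1.0]] [ -3.3  28.   30.9  95.9 -16.1  60.7  41.2]
[[258.6, 204.5], [253.7, 204.4]]
```

View pics/w5.png

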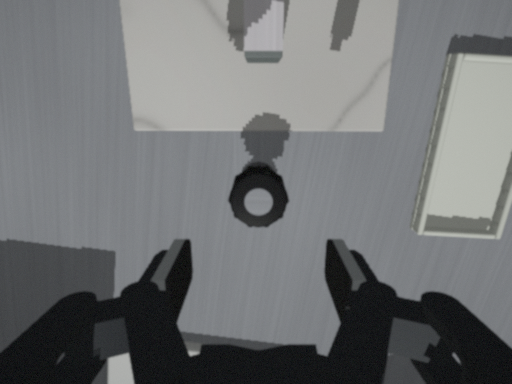

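View pics/s5.png

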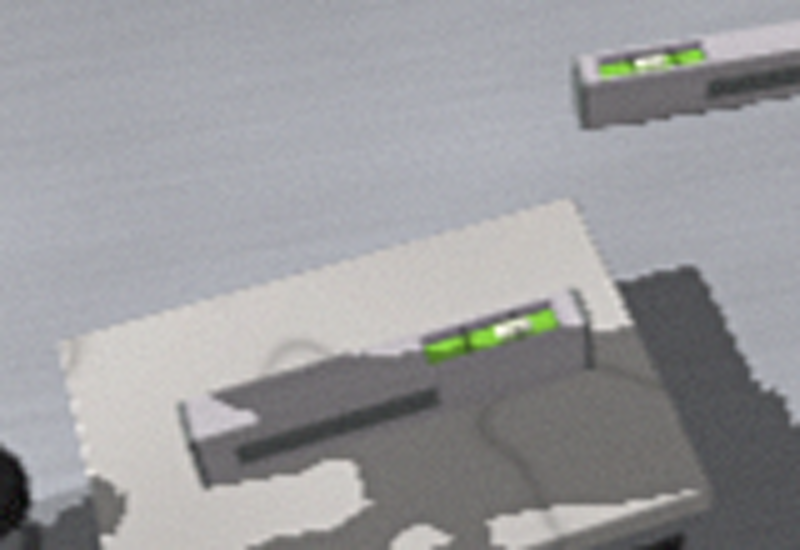

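>>> {"fn": "carry_out", "kwargs": {
  "moves": [
    {"tx": 0.001,"ty": 0.0005,"tz": -0.01,"ax": 0,"ay": 0,"az": 0},
    {"tx": 0.0005,"ty": 0.0005,"tz": -0.018,"ax": 0,"ay": 0,"az": 0},
    {"tx": 0,"ty": 0,"tz": -0.02,"ax": 0,"ay": 0,"az": 0},
    {"tx": 0,"ty": 0,"tz": -0.02,"ax": 0,"ay": 0,"az": 0},
    {"tx": 0,"ty": 0,"tz": -0.018,"ax": 0,"ay": 0,"az": 0},
    {"tx": 0,"ty": 0,"tz": -0.01,"ax": 0,"ay": 0,"az": 0},
    {"tx": 0,"ty": 0,"tz": -0.004,"ax": 0,"ay": 0,"az": 0},
    {"tx": 0,"ty": 0,"tz": 0,"ax": 0,"ay": 0,"az": 0},
    {"tx": 0,"ty": 0,"tz": 0,"ax": 0,"ay": 0,"az": 0}
  ]
}}

```text
time: 11.72
position: [0.5782, -0.2429, 0.0884]
eef_rot: [[0.989, 0.151, 0.001], [0.151, -0.989, -0.0], [0.001, 0.0, -1.0]]
force: [1.0, 0.2, 0.5]
gripper_width: 0.749
```

>>> {"fn": "carry_out", "kwargs": {
  "claw": -1,
  "squeeze": 40,
  "moves": [
    {"tx": 0,"ty": 0,"tz": 0,"ax": 0,"ay": 0,"az": 0},
    {"tx": 0,"ty": 0,"tz": 0,"ax": 0,"ay": 0,"az": 0},
    {"tx": 0,"ty": 0,"tz": 0,"ax": 0,"ay": 0,"az": 0},
    {"tx": 0,"ty": 0,"tz": 0,"ax": 0,"ay": 0,"az": 0},
    {"tx": 0,"ty": 0,"tz": 0,"ax": 0,"ay": 0,"az": 0},
    {"tx": 0,"ty": 0,"tz": 0,"ax": 0,"ay": 0,"az": 0},
    {"tx": 0,"ty": 0,"tz": 0,"ax": 0,"ay": 0,"az": 0},
    {"tx": 0,"ty": 0,"tz": 0,"ax": 0,"ay": 0,"az": 0}
  ]
}}

```text
time: 12.38
position: [0.5755, -0.2437, 0.089]
eef_rot: [[0.989, 0.149, -0.003], [0.149, -0.989, 0.001], [-0.003, -0.001, -1.0]]
force: [-9.9, 0.9, 10.5]
gripper_width: 0.48
```

```bash
python3 - <<'E'
from h import *
s=arm.observe(); print(s["time"],s["position"],s["force"].round(2),s["torque"].round(3),s["gripper_width"])
im=viewer.get_image("wrist");cv2.imwrite("pics/w6.png",im)
E
```

```text
12.3833 [ 0.57553959 -0.24374824  0.08900629] [-9.87  0.91 10.49] [0.13  1.981 0.079] 0.47964582196645067
```

View pics/w6.png

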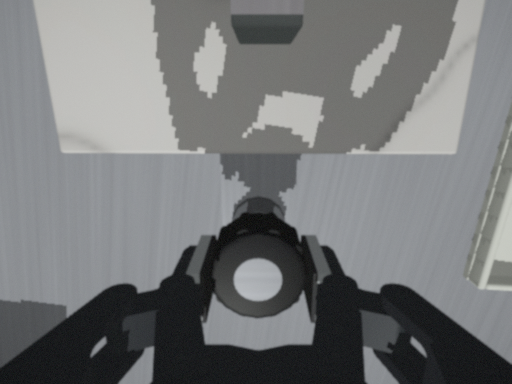

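>>> {"fn": "carry_out", "kwargs": {
  "moves": [
    {"tx": -0.0015,"ty": 0,"tz": 0.001,"ax": 0,"ay": 0,"az": 0},
    {"tx": -0.001,"ty": 0,"tz": 0,"ax": 0,"ay": 0,"az": -0.05},
    {"tx": 0,"ty": 0,"tz": 0,"ax": 0,"ay": 0,"az": -0.1},
    {"tx": 0,"ty": 0,"tz": 0,"ax": 0,"ay": 0,"az": -0.1},
    {"tx": 0,"ty": 0,"tz": 0,"ax": 0,"ay": 0,"az": -0.1},
    {"tx": 0,"ty": 0,"tz": 0,"ax": 0,"ay": 0,"az": -0.1},
    {"tx": 0,"ty": 0,"tz": 0,"ax": 0,"ay": 0,"az": -0.1},
    {"tx": 0,"ty": 0,"tz": 0,"ax": 0,"ay": 0,"az": -0.1},
    {"tx": 0,"ty": 0,"tz": 0,"ax": 0,"ay": 0,"az": -0.05},
    {"tx": 0,"ty": 0,"tz": 0,"ax": 0,"ay": 0,"az": 0}
  ]
}}

```text
time: 13.27
position: [0.5749, -0.2437, 0.0891]
eef_rot: [[0.852, -0.524, -0.0], [-0.524, -0.852, -0.001], [0.0, 0.001, -1.0]]
force: [-2.7, -3.6, -1.8]
gripper_width: 0.479
```

>>> {"fn": "carry_out", "kwargs": {
  "moves": [
    {"tx": 0,"ty": 0,"tz": 0,"ax": 0,"ay": 0,"az": -0.05},
    {"tx": 0,"ty": 0,"tz": 0,"ax": 0,"ay": 0,"az": -0.1},
    {"tx": 0,"ty": 0,"tz": 0,"ax": 0,"ay": 0,"az": -0.1},
    {"tx": 0,"ty": 0,"tz": 0,"ax": 0,"ay": 0,"az": -0.1},
    {"tx": 0,"ty": 0,"tz": 0,"ax": 0,"ay": 0,"az": -0.1},
    {"tx": 0,"ty": 0,"tz": 0,"ax": 0,"ay": 0,"az": -0.1},
    {"tx": 0,"ty": 0,"tz": 0,"ax": 0,"ay": 0,"az": -0.1},
    {"tx": 0,"ty": 0,"tz": 0,"ax": 0,"ay": 0,"az": -0.07},
    {"tx": 0,"ty": 0,"tz": 0,"ax": 0,"ay": 0,"az": 0},
    {"tx": 0,"ty": 0,"tz": 0,"ax": 0,"ay": 0,"az": 0},
    {"tx": 0,"ty": 0,"tz": 0,"ax": 0,"ay": 0,"az": 0},
    {"tx": 0,"ty": 0,"tz": 0,"ax": 0,"ay": 0,"az": 0},
    {"tx": 0,"ty": 0,"tz": 0,"ax": 0,"ay": 0,"az": 0},
    {"tx": 0,"ty": 0,"tz": 0,"ax": 0,"ay": 0,"az": 0},
    {"tx": 0,"ty": 0,"tz": 0,"ax": 0,"ay": 0,"az": 0},
    {"tx": 0,"ty": 0,"tz": 0,"ax": 0,"ay": 0,"az": 0},
    {"tx": 0,"ty": 0,"tz": 0,"ax": 0,"ay": 0,"az": 0},
    {"tx": 0,"ty": 0,"tz": 0,"ax": 0,"ay": 0,"az": 0},
    {"tx": 0,"ty": 0,"tz": 0,"ax": 0,"ay": 0,"az": 0},
    {"tx": 0,"ty": 0,"tz": 0,"ax": 0,"ay": 0,"az": 0}
  ]
}}

```text
time: 14.93
position: [0.5746, -0.2432, 0.0891]
eef_rot: [[0.3, -0.954, -0.001], [-0.954, -0.3, 0.0], [-0.001, 0.001, -1.0]]
force: [-5.4, -1.0, 2.0]
gripper_width: 0.477
```

```bash
python3 - <<'E'
from h import *
sc=viewer.get_image("scene");cv2.imwrite("pics/s6.png",cv2.resize(sc[130:240,130:290],None,fx=5,fy=5,interpolation=cv2.INTER_CUBIC))
sd=viewer.get_image("side");cv2.imwrite("pics/d6.png",sd)
E
```

```text
(no output)
```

View pics/s6.png

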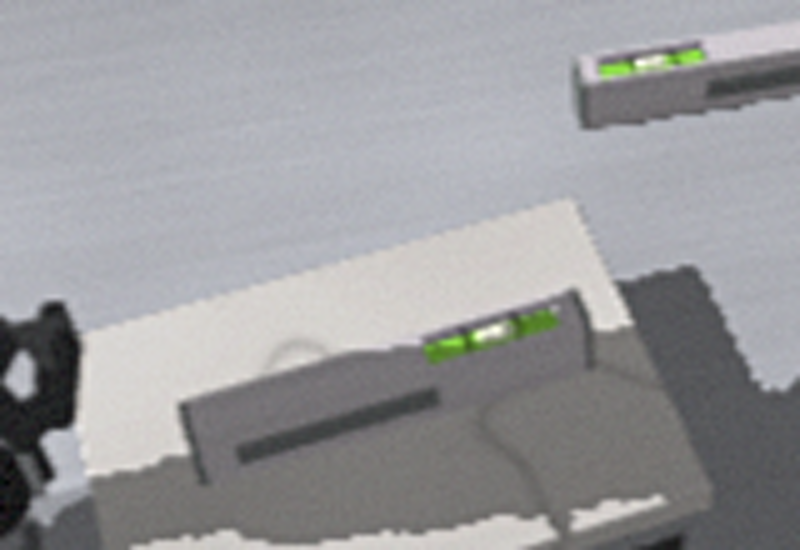

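View pics/d6.png

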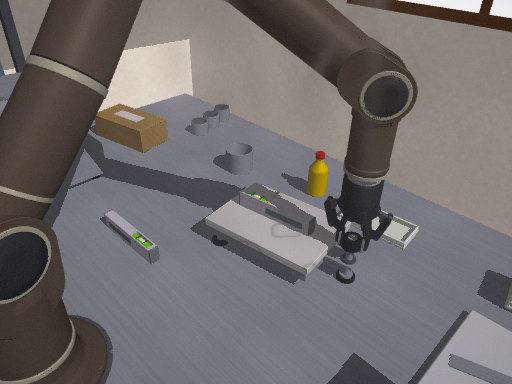

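>>> {"fn": "carry_out", "kwargs": {
  "claw": 0.4,
  "moves": [
    {"tx": 0,"ty": 0,"tz": 0,"ax": 0,"ay": 0,"az": 0},
    {"tx": 0,"ty": 0,"tz": 0,"ax": 0,"ay": 0,"az": 0},
    {"tx": 0,"ty": 0,"tz": 0,"ax": 0,"ay": 0,"az": 0},
    {"tx": 0,"ty": 0,"tz": 0,"ax": 0,"ay": 0,"az": 0},
    {"tx": 0,"ty": 0,"tz": 0,"ax": 0,"ay": 0,"az": 0},
    {"tx": 0,"ty": 0,"tz": 0.008,"ax": 0,"ay": 0,"az": 0},
    {"tx": 0,"ty": 0,"tz": 0.015,"ax": 0,"ay": 0,"az": 0},
    {"tx": 0,"ty": 0,"tz": 0.02,"ax": 0,"ay": 0,"az": 0},
    {"tx": 0,"ty": 0,"tz": 0.022,"ax": 0,"ay": 0,"az": 0},
    {"tx": 0,"ty": 0,"tz": 0.022,"ax": 0,"ay": 0,"az": 0},
    {"tx": 0,"ty": 0,"tz": 0.022,"ax": 0,"ay": 0,"az": 0},
    {"tx": 0,"ty": 0,"tz": 0.018,"ax": 0,"ay": 0,"az": 0},
    {"tx": 0,"ty": 0,"tz": 0.01,"ax": 0,"ay": 0,"az": 0}
  ]
}}

```text
time: 16.12
position: [0.5759, -0.2438, 0.2296]
eef_rot: [[0.297, -0.955, 0.004], [-0.955, -0.297, -0.001], [0.002, -0.003, -1.0]]
force: [0.4, -0.2, 0.0]
gripper_width: 0.702
```

>>> {"fn": "carry_out", "kwargs": {
  "claw": -1,
  "moves": [
    {"tx": -0.001,"ty": 0.006,"tz": 0.001,"ax": 0,"ay": 0,"az": 0.05},
    {"tx": -0.0015,"ty": 0.011,"tz": 0.001,"ax": 0,"ay": 0,"az": 0.09},
    {"tx": -0.0015,"ty": 0.012,"tz": 0.001,"ax": 0,"ay": 0,"az": 0.09},
    {"tx": -0.0015,"ty": 0.012,"tz": 0.001,"ax": 0,"ay": 0,"az": 0.09},
    {"tx": -0.0015,"ty": 0.012,"tz": 0.001,"ax": 0,"ay": 0,"az": 0.09},
    {"tx": -0.0015,"ty": 0.012,"tz": 0.001,"ax": 0,"ay": 0,"az": 0.09},
    {"tx": -0.0015,"ty": 0.012,"tz": 0.001,"ax": 0,"ay": 0,"az": 0.09},
    {"tx": -0.0015,"ty": 0.012,"tz": 0.001,"ax": 0,"ay": 0,"az": 0.09},
    {"tx": -0.0015,"ty": 0.012,"tz": 0.001,"ax": 0,"ay": 0,"az": 0.09},
    {"tx": -0.0015,"ty": 0.012,"tz": 0,"ax": 0,"ay": 0,"az": 0.09},
    {"tx": -0.0015,"ty": 0.012,"tz": 0,"ax": 0,"ay": 0,"az": 0.09},
    {"tx": -0.0015,"ty": 0.012,"tz": 0,"ax": 0,"ay": 0,"az": 0.09},
    {"tx": -0.0015,"ty": 0.012,"tz": 0,"ax": 0,"ay": 0,"az": 0.09},
    {"tx": -0.0015,"ty": 0.012,"tz": 0,"ax": 0,"ay": 0,"az": 0.09},
    {"tx": -0.0015,"ty": 0.011,"tz": 0,"ax": 0,"ay": 0,"az": 0.09},
    {"tx": -0.0015,"ty": 0.008,"tz": 0,"ax": 0,"ay": 0,"az": 0.07},
    {"tx": 0,"ty": 0.002,"tz": 0,"ax": 0,"ay": 0,"az": 0.035},
    {"tx": 0,"ty": 0,"tz": 0,"ax": 0,"ay": 0,"az": 0},
    {"tx": 0,"ty": 0,"tz": 0,"ax": 0,"ay": 0,"az": 0}
  ]
}}

```text
time: 17.7
position: [0.5517, -0.0612, 0.2352]
eef_rot: [[0.99, 0.144, 0.0], [0.144, -0.99, -0.0], [0.0, 0.0, -1.0]]
force: [0.3, 0.3, 0.2]
gripper_width: -0.0
```

```bash
python3 - <<'E'
from h import *
s=arm.observe(); print(s["time"],s["position"],s["eef_rot"].round(3).tolist(),s["qpos"].round(1),s["force"].round(2),s["gripper_width"])
im=viewer.get_image("wrist");cv2.imwrite("pics/w7.png",im)
cv2.imwrite("pics/w7c.png",cv2.resize(im[50:190,220:300],None,fx=4.2,fy=4.2,interpolation=cv2.INTER_CUBIC))
E
```

```text
17.7 [ 0.55172408 -0.06118606  0.23522992] [[0.99, 0.144, 0.0], [0.144, -0.99, -0.0], [0.0, 0.0, -1.0]] [-28.2  18.6  37.8 103.  -12.7  62.7  22.3] [0.31 0.29 0.24] -0.00010501603199678281
```

View pics/w7.png

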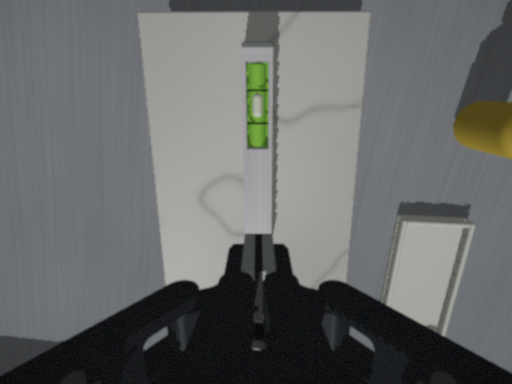

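View pics/w7c.png

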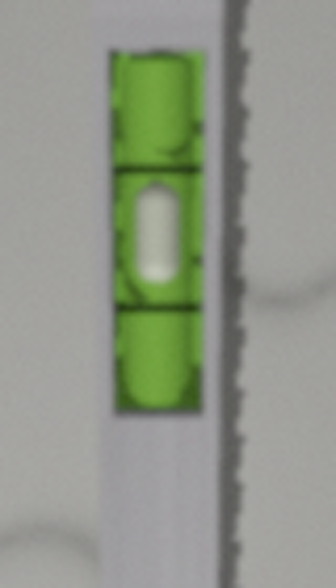

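>>> {"fn": "carry_out", "kwargs": {
  "moves": [
    {"tx": 0,"ty": 0,"tz": -0.01,"ax": 0,"ay": 0,"az": 0},
    {"tx": 0,"ty": 0,"tz": -0.018,"ax": 0,"ay": 0,"az": 0},
    {"tx": 0,"ty": 0,"tz": -0.02,"ax": 0,"ay": 0,"az": 0},
    {"tx": 0,"ty": 0,"tz": -0.02,"ax": 0,"ay": 0,"az": 0},
    {"tx": 0,"ty": 0,"tz": -0.018,"ax": 0,"ay": 0,"az": 0},
    {"tx": 0,"ty": 0,"tz": -0.014,"ax": 0,"ay": 0,"az": 0},
    {"tx": 0,"ty": 0,"tz": -0.008,"ax": 0,"ay": 0,"az": 0},
    {"tx": 0,"ty": 0,"tz": -0.004,"ax": 0,"ay": 0,"az": 0},
    {"tx": 0,"ty": 0,"tz": -0.002,"ax": 0,"ay": 0,"az": 0},
    {"tx": 0,"ty": 0,"tz": 0,"ax": 0,"ay": 0,"az": 0},
    {"tx": 0,"ty": 0,"tz": 0,"ax": 0,"ay": 0,"az": 0}
  ]
}}

```text
time: 18.67
position: [0.5522, -0.0611, 0.1214]
eef_rot: [[0.989, 0.145, 0.001], [0.145, -0.989, -0.0], [0.001, 0.0, -1.0]]
force: [1.2, 0.1, -0.7]
gripper_width: -0.001
```

>>> {"fn": "carry_out", "kwargs": {
  "moves": [
    {"tx": 0,"ty": 0,"tz": -0.0015,"ax": 0,"ay": 0,"az": 0},
    {"tx": 0,"ty": 0,"tz": -0.0015,"ax": 0,"ay": 0,"az": 0},
    {"tx": 0,"ty": 0,"tz": -0.001,"ax": 0,"ay": 0,"az": 0},
    {"tx": 0,"ty": 0,"tz": -0.001,"ax": 0,"ay": 0,"az": 0},
    {"tx": 0,"ty": 0,"tz": -0.0005,"ax": 0,"ay": 0,"az": 0},
    {"tx": 0,"ty": 0,"tz": 0,"ax": 0,"ay": 0,"az": 0},
    {"tx": 0,"ty": 0,"tz": 0,"ax": 0,"ay": 0,"az": 0}
  ]
}}

```text
time: 19.25
position: [0.5518, -0.0609, 0.1153]
eef_rot: [[0.989, 0.145, 0.0], [0.145, -0.989, 0.0], [0.0, -0.0, -1.0]]
force: [-0.1, 0.0, -0.1]
gripper_width: -0.001
```

>>> {"fn": "carry_out", "kwargs": {
  "moves": [
    {"tx": 0,"ty": 0,"tz": -0.0005,"ax": 0,"ay": 0,"az": 0},
    {"tx": 0,"ty": 0,"tz": -0.0005,"ax": 0,"ay": 0,"az": 0},
    {"tx": 0,"ty": 0,"tz": 0,"ax": 0,"ay": 0,"az": 0},
    {"tx": 0,"ty": 0,"tz": 0,"ax": 0,"ay": 0,"az": 0}
  ]
}}

```text
time: 19.58
position: [0.5519, -0.0609, 0.1151]
eef_rot: [[0.989, 0.145, 0.001], [0.145, -0.989, 0.001], [0.001, -0.001, -1.0]]
force: [-2.5, -0.1, 8.5]
gripper_width: 0.0
```

>>> {"fn": "carry_out", "kwargs": {
  "moves": [
    {"tx": 0,"ty": 0,"tz": -0.0004,"ax": 0,"ay": 0,"az": 0},
    {"tx": 0,"ty": 0,"tz": -0.0003,"ax": 0,"ay": 0,"az": 0},
    {"tx": 0,"ty": 0,"tz": 0,"ax": 0,"ay": 0,"az": 0},
    {"tx": 0,"ty": 0,"tz": 0,"ax": 0,"ay": 0,"az": 0},
    {"tx": 0,"ty": 0,"tz": 0,"ax": 0,"ay": 0,"az": 0},
    {"tx": 0,"ty": 0,"tz": 0,"ax": 0,"ay": 0,"az": 0},
    {"tx": 0,"ty": 0,"tz": 0,"ax": 0,"ay": 0,"az": 0},
    {"tx": 0,"ty": 0,"tz": 0,"ax": 0,"ay": 0,"az": 0},
    {"tx": 0,"ty": 0,"tz": 0,"ax": 0,"ay": 0,"az": 0},
    {"tx": 0,"ty": 0,"tz": 0,"ax": 0,"ay": 0,"az": 0},
    {"tx": 0,"ty": 0,"tz": 0,"ax": 0,"ay": 0,"az": 0},
    {"tx": 0,"ty": 0,"tz": 0,"ax": 0,"ay": 0,"az": 0},
    {"tx": 0,"ty": 0,"tz": 0,"ax": 0,"ay": 0,"az": 0},
    {"tx": 0,"ty": 0,"tz": 0,"ax": 0,"ay": 0,"az": 0},
    {"tx": 0,"ty": 0,"tz": 0,"ax": 0,"ay": 0,"az": 0},
    {"tx": 0,"ty": 0,"tz": 0,"ax": 0,"ay": 0,"az": 0}
  ]
}}

```text
time: 20.92
position: [0.552, -0.0609, 0.115]
eef_rot: [[0.989, 0.145, 0.001], [0.145, -0.989, 0.001], [0.001, -0.001, -1.0]]
force: [-5.2, 1.7, 15.1]
gripper_width: -0.0
```

```bash
python3 - <<'E'
from h import *
im=viewer.get_image("wrist");cv2.imwrite("pics/w8.png",im)
sc=viewer.get_image("scene");cv2.imwrite("pics/s8.png",sc)
s=arm.observe(); print(s["time"],s["position"],s["force"].round(2))
E
```

```text
21.0167 [ 0.55198159 -0.06093159  0.11504874] [-5.03  0.79 15.31]
```

View pics/w8.png

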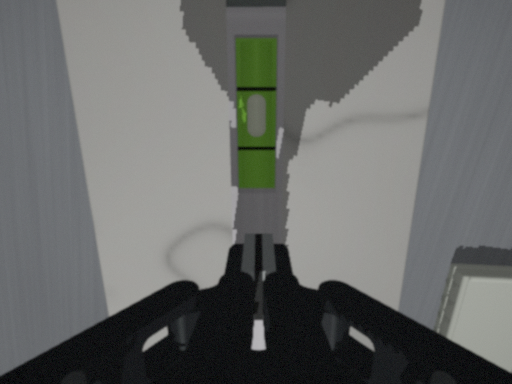

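View pics/s8.png

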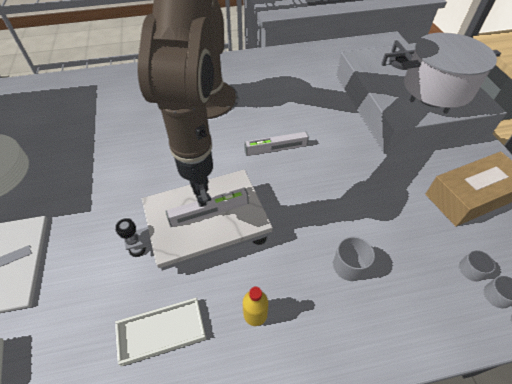

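>>> {"fn": "carry_out", "kwargs": {
  "moves": [
    {"tx": 0,"ty": 0,"tz": 0,"ax": 0,"ay": 0,"az": 0},
    {"tx": 0,"ty": 0,"tz": 0,"ax": 0,"ay": 0,"az": 0},
    {"tx": 0,"ty": 0,"tz": 0,"ax": 0,"ay": 0,"az": 0},
    {"tx": 0,"ty": 0,"tz": 0,"ax": 0,"ay": 0,"az": 0},
    {"tx": 0,"ty": 0,"tz": 0,"ax": 0,"ay": 0,"az": 0},
    {"tx": 0,"ty": 0,"tz": 0,"ax": 0,"ay": 0,"az": 0},
    {"tx": 0,"ty": 0,"tz": 0,"ax": 0,"ay": 0,"az": 0},
    {"tx": 0,"ty": 0,"tz": 0,"ax": 0,"ay": 0,"az": 0},
    {"tx": 0,"ty": 0,"tz": 0,"ax": 0,"ay": 0,"az": 0},
    {"tx": 0,"ty": 0,"tz": 0,"ax": 0,"ay": 0,"az": 0},
    {"tx": 0,"ty": 0,"tz": 0,"ax": 0,"ay": 0,"az": 0},
    {"tx": 0,"ty": 0,"tz": 0,"ax": 0,"ay": 0,"az": 0}
  ]
}}

```text
time: 22.02
position: [0.552, -0.0609, 0.1151]
eef_rot: [[0.989, 0.145, 0.001], [0.145, -0.989, 0.001], [0.001, -0.001, -1.0]]
force: [-5.0, 0.9, 15.6]
gripper_width: 0.0
```

```bash
python3 - <<'E'
from h import *
im=viewer.get_image("wrist")
g=im[:,257].astype(int); s=g.max(1)-g.min(1); print("pale rows (bubble)",[r for r in range(60,190) if s[r]<45]); 
v=im[:,241].astype(int).sum(1); print("dark rows (lines)",[r for r in range(60,185) if v[r]<60])
s=arm.observe(); print(s["time"],s["position"],s["force"].round(2))
print(arm.hand_in())
E
```

```text
pale rows (bubble) [87, 88, 89, 90, 94, 95, 96, 97, 98, 99, 100, 101, 102, 103, 104, 105, 106, 107, 108, 109, 110, 111, 112, 113, 114, 115, 116, 117, 118, 119, 120, 121, 122, 123, 124, 125, 126, 127, 128, 129, 130, 131, 132, 133, 134, 135, 136, 147, 148, 149, 187, 188, 189]
dark rows (lines) [88, 89, 148]
22.0667 [ 0.55198504 -0.06092159  0.11506593] [-4.81  0.93 15.47]
the job is handed in; nothing more can be done
None
```

I laid the leftmost spirit level lengthwise on the marble and let go of it. I then gave the black knob 1.42 rad clockwise and pressed the level down with the shut fingertips. The job was handed in at about 22 s, with the arm still pressing.

- **Bubble:** in the last wrist picture it lay between the lines, at rows 94–136 with the lines at rows 88.5 and 148. That is about 1 mm off centre towards the fixed feet. It read about 0.9 mm off before I pressed.
- **Press:** about 15 N down, steady over the last second, with about 5 N sideways.
- **Bystanders:** the pot, sauce bottle and dish look unmoved in the last scene picture.
- **Disagreement:** the fixed cameras put the knob and the middle of the shelf about 4 mm from where the wrist camera put them. When the fingers closed on the knob, the side force showed its axis lay nearer the fixed cameras' figure. I shifted the grip about 2.5 mm before turning.

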